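Close the paper-roll dispenser's sliding flange on a new, narrower roll

ROBOT

A 6-joint arm with a two-finger parallel gripper is mounted at the origin on the work surface. World frame = base frame: x ahead of the robot, y to its left, z up, the work surface at z = 0. Lengths are in mm, angles in rad, forces in N, time in s.
With the tool pointing down it reaches from about 350 to 975 mm from the base axis. Payload 7.1 kg.
Tool frame: the origin (TCP) lies between the finger pads; the fingertips stand 19 mm ahead of it and the grasp point (between the pads) is the TCP; z points along the fingers, y is the line along which they close (so a half turn about z gives the same grasp; the last joint's range is limited). The gripper opens to 88 mm and grips with 3 to 60 N. Pads are 20 mm wide; open, the fingers measure 115 mm over their backs; the gripper's body (75 mm by 178 mm) begins 61 mm behind the grasp point.
Start: joints at [-1.133, 0.423, 1.63, -0, 1.089, -0.019], TCP at [275.688, -560.893, 241.675] pointing down, gripper open.
Joint ranges: [-3, 3], [-0.9, 2.11], [0.09, 2.58], [-1.31, 4.45], [0.11, 2.69], [-2.54, 2.54]. Speed limits (rad/s): [2.39, 2.39, 3.01, 3.14, 3.14, 3.14].

INTERFACE

Orientations are given as a rotation vector (axis times angle).
In Python, from workcell import ctrl gives the robot as it stands.
- The arm moves only by the tool arm_command, never from a script. Its argument "series" is a list of rows, each an object with "linear": the shift along the tool's x, y, z in m, a list of three; "turn": the turn about the tool's z in rad. A call has 1 to 10 rows; each row shifts and turns the commanded pose from where the row before left it, along the tool's axes as they then stand; what a row does not reach is not made up. A row lasts 1/10 s, in which the tool goes at most 50 mm and 8.59 degrees, less where a joint would pass 70% of its speed; a pose out of reach is approached as far as the arm can. A call with a gripper value outside its range is refused whole. "jaw" is the opening, from -1 (shut) to 1 (fully open), set as the call begins (left out, the last holds). The fingers move at their own pace and stop on an object; the grip force is fixed at half the most. Time passes only in rows, so rows that do not move let the fingers close. It gives the time, the measured TCP pose, the force, the opening and the grip force at its end, in the units of the state.
- ctrl.get_obs(): the state, without advancing time (a new reading comes with each control period).
- ctrl.get_image(name): name is "scene" or "top" or "wrist"; returns a dict with "frame" (480x640x3 uint8, blue, green, red), "fx", "fy", "cx", "cy" (pixels), "rvec" (rotation vector, rad) and "tvec" (3), from world to camera coordinates, as OpenCV has them. Camera axes: x right, y down, z forward; pixel columns grow to the right and rows downward; lengths in mm; the calibration is good to about 2 mm. The wrist camera is an equidistant fisheye: a pixel r from the principal point sees the ray r / f radians off the axis. A picture is of the moment at which its call begins. There is no depth.
- ctrl.close_job(): hands the job in; it is judged then, once.
The state is a dict: "t": time; "qpos": joint angles; "qvel": joint speeds; "joint_torque": joint torques, N m; "ee_pos": TCP position; "orientation": TCP orientation; "ft_force": force on the tool from outside, world axes, zero at the start; "moment": the same for the moment, N m; "width": finger opening in mm; "grasp_force": force on a finger pad.
Only numpy, scipy, OpenCV 4.12 (cv2) and the standard library are available. Lean on these libraries where they do the work, as an engineer would, in place of code of your own. Each camera call takes 0.05 s, during which the arm holds its last target. There are 200 camera calls.

TASK

A new, narrower roll of wrapping paper has been put on the dispenser, but its sliding end flange is still clamped where the last, wider roll ended. Loosen the flange's clamp knob, slide the flange along the shaft so that it pushes the roll home against the fixed flange and stands close up to it with hardly any end play, yet without squeezing the roll (it must still turn), and tighten the knob again so that the flange is locked there. Then let go, and leave the tub, the tape sealer and the container stack where they stand.

Things in the scene. Friction and masses are not known exactly. Their poses are not given: they have to be found in the camera images.
- dispenser: dark-grey steel paper-roll dispenser, fixed to the counter: pan 200 x 530 mm, two end cheeks 140 mm high, tear-off blade along its front (-x, roughly towards the robot). Origin: centre of the underside, on the counter; y along the shaft, z up. The fixed shaft (22 mm across) has its axis at x +10 mm, 115 mm up. A fixed aluminium flange disc stands near the -y cheek, inner face at y = -245 mm
- flange_face (a point): the sliding flange's inner face, on the shaft axis: aluminium disc 80 mm across, 6 mm thick, that faces the roll (the dispenser's -y). Behind it (to +y) is its clamp block, a 44 mm aluminium cube (top 137 mm above the counter), which the shaft passes through, centred 37 mm from this face; the clamp knob stands on the block. The flange slides but cannot turn about the shaft
- knob_grip (a point): clamp knob of the sliding flange: black T-bar 64 mm long, 16 mm thick, 26 mm high, on an upright screw in the clamp block. This point: on the screw's axis at half the bar's height, 177 mm above the counter, 37 mm to +y of the flange's face. x along the bar, z up. Only the bar's top (190 mm) is higher than the roll's top (158 mm). The flange may be slid by holding the knob
- knob (a joint): clamp knob's angle, rad: grows anticlockwise seen from above, which loosens (right-hand thread). About 0 at the start, clamped. Tight at 0.25 and below, drags up to 0.65, beyond that the flange is free. Stops at -0.25 and 1.6. At 0 the bar lies across the shaft (along the dispenser's x). Tightening takes up to 0.4 N m; the knob stays where it is left
- flange (a joint): sliding flange's place along the shaft, m: 0 where its face touches a roll that is fully home, growing towards the dispenser's +y, up to 0.144. With the roll home it is the end play. Free, it slides with about 2 N; clamped, it holds against about 20 N (knob at 0.25) to 40 N (knob at -0.1)
- roll_end (a point): centre of the paper roll's end that faces the sliding flange. White roll on a cardboard core, brown band round its middle, 300 mm long, 90 mm in diameter, about 0.95 kg, hanging on the shaft (axis 2 mm below the shaft's); it turns and slides on the shaft, about 3 N to push along
- roll (a joint): position of the roll along the shaft, m: 0 when fully home against the fixed flange, growing towards the dispenser's +y (the sliding flange)
- soup_tub_mid (a point): bystander: lidded paper soup tub, 114 mm across, 104 mm high; the point is 50 mm above its underside on its axis
- tape_sealer_mid (a point): bystander: black bag-neck tape sealer with a reel, 150 x 62 x 114 mm; the point is 45 mm above the centre of its underside
- container_stack_mid (a point): bystander: stack of nested black takeaway containers, 122 x 179 x 87 mm, clear lid on top; the point is 38 mm above the centre of its underside

How it is judged:
By the outcome, as a careful person would: the job done as asked, in the order asked, and still so for the second after the job is handed in, with the robot touching nothing.
It also fails if it takes over 45 s, if anything falls off the work surface, if the arm or the gripper's body presses on something with over 40 N, if the wrist force passes 120 N, or if a joint passes its speed limit or range.

## Working session

There is one attempt and no reset: what is moved stays moved. The work goes in short steps, Python scripts to look and compute and a tool call to move; the robot and the scene stay as the last step left them, time stands still between calls to the robot, and variables do not carry over. Pictures are saved under pics/ and viewed, at most 10 in all, crops included, and the job is handed in when it is done.

Besides the shell and the picture viewer there is one more tool, called after "Call:" as name(argument=value, ...) on one line, values as JSON. arm_command: Moves the arm, as the interface text tells. Its arguments: {"type":"object","properties":{"series":{"type":"array"},"jaw":{"type":"number"}},"required":["series"]}

```bash
mkdir -p pics; cat > h.py <<'E'
import numpy as np, cv2
from workcell import ctrl
def snap(n,f):
    d=ctrl.get_image(n); cv2.imwrite('pics/'+f,d['frame']); np.savez('pics/'+f[:-4]+'.npz',**{k:np.array(v) for k,v in d.items()}); return d
def load(f): return dict(np.load('pics/'+f+'.npz'))
def ray(d,u,v):
    x=np.array([(u-d['cx'])/d['fx'],(v-d['cy'])/d['fy'],1.])
    R=cv2.Rodrigues(np.array(d['rvec'],float))[0]; t=np.array(d['tvec'],float).ravel()
    return -R.T@t, R.T@x
def atz(d,u,v,z):
    c,r=ray(d,u,v); return c+r*(z-c[2])/r[2]
def proj(d,P):
    return cv2.projectPoints(np.array(P,float).reshape(-1,3),np.array(d['rvec'],float),np.array(d['tvec'],float),np.array([[d['fx'],0,d['cx']],[0,d['fy'],d['cy']],[0,0,1.]]),None)[0].reshape(-1,2)
E
python3 - <<'E'
from h import *
snap('scene','s0.png'); d=snap('top','t0.png'); print(d['fx'],d['rvec'],d['tvec']); o=ctrl.get_obs(); print(o['t'],o['orientation'],o['width'])
E
```

```text
510.0673573784817 [ 2.17907693 -2.21540949  0.0635076 ] [ 108.94190913  559.29754354 1177.15292609]
0.1 [-3.05870573e+00 -7.11027557e-01  4.26357398e-04] 87.75624695251048
```

View pics/t0.png

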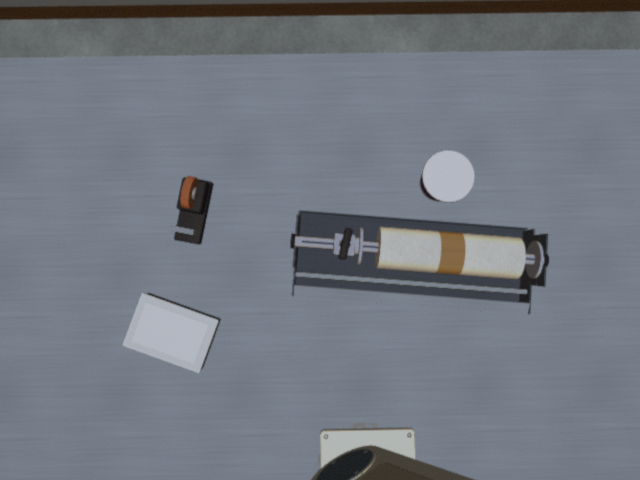

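View pics/s0.png

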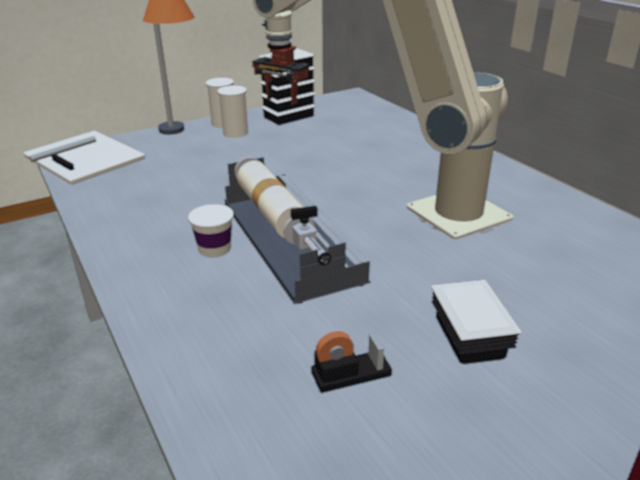

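The top view shows the knob near (346,243), the flange disc at about 361, the roll from 378 to 525, and the fixed flange at about 535. I'll enlarge that area.

```bash
python3 - <<'E'
from h import *
im=load('t0')['frame']
a=cv2.resize(im[205:305,285:415],None,fx=6,fy=6,interpolation=cv2.INTER_CUBIC)
cv2.imwrite('pics/c1.png',a)
b=cv2.resize(im[205:325,500:560],None,fx=5,fy=5,interpolation=cv2.INTER_CUBIC)
cv2.imwrite('pics/c2.png',b)
E
```

```text
(no output)
```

View pics/c1.png

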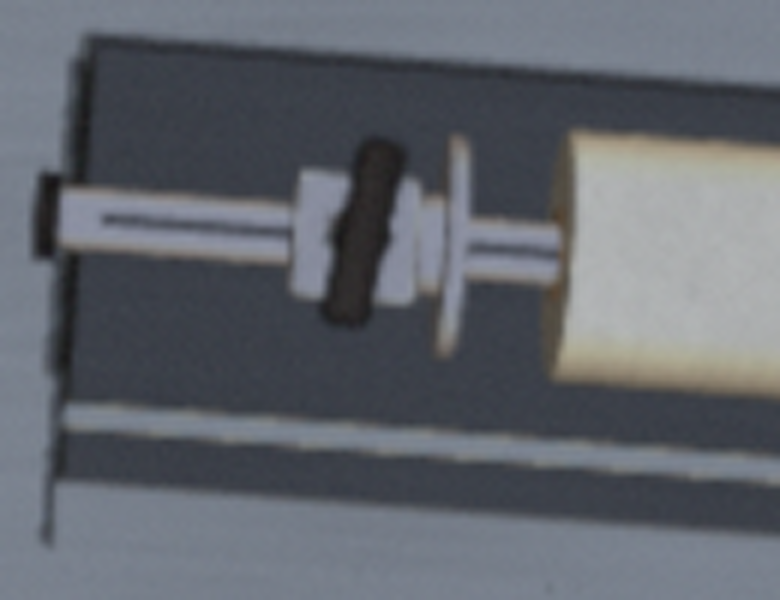

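View pics/c2.png

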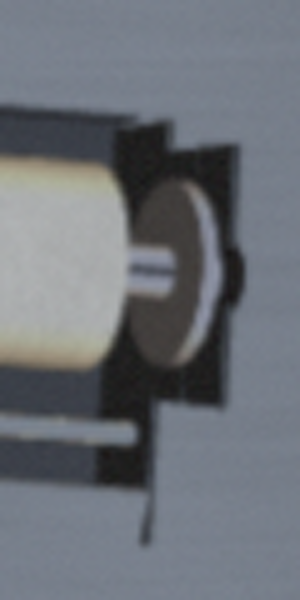

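```bash
python3 - <<'E'
from h import *
d=load('t0')
f=lambda x,y:((x+.5)/6-.5+285,(y+.5)/6-.5+205)
g=lambda x,y:((x+.5)/5-.5+500,(y+.5)/5-.5+205)
P=lambda n,uv,z:print(n,atz(d,*uv,z).round(1))
P('knob c',f(363,231),190);P('k top',f(384,137),190);P('k bot',f(344,327),190)
P('shaft L',f(60,220),115);P('shaft R',f(560,252),115)
P('fixed',g(168,272),115);P('disc top edge (x+)',f(459,137),115);P('disc bot',f(446,355),115)
P('blk tl',f(302,170),137);P('tr',f(422,178),137);P('bl',f(292,297),137);P('br',f(414,304),137)
P('pan tl',f(92,40),0);P('pan bl?',f(55,480),0)
P('rollendtop',f(573,131),113);P('rollend bot',f(553,380),113)
P('rollR top',g(115,165),113);P('rollR bot',g(105,367),113)
print(ray(d,320,240)[0])
E
```

```text
knob c [533.1  52.5 190. ]
k top [564.2  44.9 190. ]
k bot [501.4  59.4 190. ]
shaft L [541.3 156.3 115. ]
shaft R [527.  -21.5 115. ]
fixed [ 495. -353.  115.]
disc top edge (x+) [568.6  13.6 115. ]
disc bot [491.1  19.8 115. ]
blk tl [556.6  70.6 137. ]
tr [553.1  28.7 137. ]
bl [512.3  74.9 137. ]
br [509.2  32.4 137. ]
pan tl [616.8 148.    0. ]
pan bl? [443.9 165.    0. ]
rollendtop [570.2 -27.4 113. ]
rollend bot [481.5 -18.2 113. ]
rollR top [ 541.2 -332.8  113. ]
rollR bot [ 454.9 -325.3  113. ]
[ 498.47246212  106.42548204 1204.39607873]
```

Call:
arm_command(series=[{"linear": [0.0334,-0.0291,0],"turn": 0},{"linear": [0.0334,-0.0291,0],"turn": 0},{"linear": [0.0334,-0.0291,0],"turn": 0},{"linear": [0.0334,-0.0291,0],"turn": 0},{"linear": [0.0334,-0.0291,0],"turn": 0},{"linear": [0.0334,-0.0291,0],"turn": 0},{"linear": [0.0334,-0.0291,0],"turn": 0},{"linear": [0.0334,-0.0291,0],"turn": 0},{"linear": [0.0334,-0.0291,0],"turn": 0},{"linear": [0.0334,-0.0291,0],"turn": 0}], jaw=0)

```text
t: 1.1
ee_pos: [447.3, -150.6, 241.6]
orientation: [-3.06, -0.711, 0.0]
ft_force: [0.6, -0.1, -0.5]
width: 44.0
grasp_force: 0.0
```

Call:
arm_command(series=[{"linear": [0.0334,-0.0291,0],"turn": 0},{"linear": [0.0334,-0.0291,0],"turn": 0},{"linear": [0.0334,-0.0291,0],"turn": 0},{"linear": [0,0,0],"turn": 0.14},{"linear": [0,0,0],"turn": 0.14},{"linear": [0,0,0],"turn": 0.14},{"linear": [0,0,0],"turn": 0.14},{"linear": [0,0,0],"turn": 0.124},{"linear": [0,0,0],"turn": 0},{"linear": [0,0,0],"turn": 0}])

```text
t: 2.1
ee_pos: [498.4, -29.8, 241.5]
orientation: [3.122, -0.351, -0.001]
ft_force: [-0.3, 0.5, 0.1]
width: 43.8
grasp_force: 0.0
```

```bash
cat >> h.py <<'E'
def watz(d,u,v,z):
    p=np.array([u-d['cx'],v-d['cy']])/[d['fx'],d['fy']]; th=np.hypot(*p)
    x=np.array([*(p/th*np.sin(th)),np.cos(th)])
    R=cv2.Rodrigues(np.array(d['rvec'],float))[0]; t=np.array(d['tvec'],float).ravel()
    c=-R.T@t; r=R.T@x; return c+r*(z-c[2])/r[2]
def wproj(d,P):
    R=cv2.Rodrigues(np.array(d['rvec'],float))[0]; q=R@np.array(P,float)+np.array(d['tvec'],float).ravel()
    th=np.arctan2(np.hypot(q[0],q[1]),q[2]); k=th/np.hypot(q[0],q[1])
    return np.array([d['cx']+d['fx']*q[0]*k,d['cy']+d['fy']*q[1]*k])
E
python3 - <<'E'
from h import *
d=snap('wrist','w0.png'); print(d['fx'],d['cx'],d['cy'],wproj(d,[533,52,190]),wproj(d,[564,45,190]),wproj(d,[501.5,59.4,190]))
E
```

```text
371.64829954431775 311.80120323018707 235.48060160012193 [161.53001393 243.55777754] [156.1115599  189.77632751] [168.07402405 293.91548027]
```

View pics/w0.png

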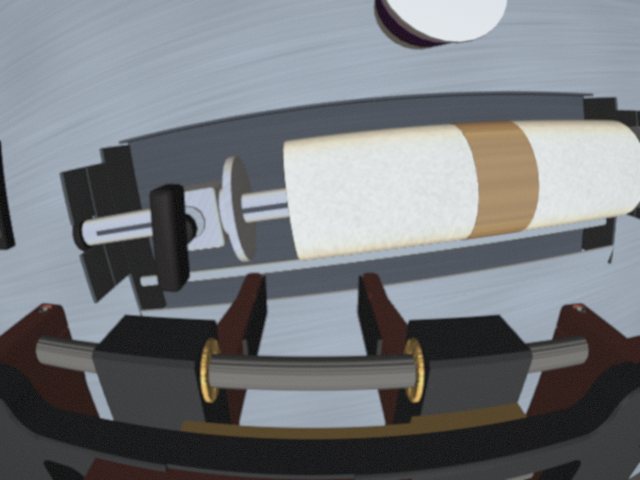

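The wrist image shows the knob bar from (165,185) to (175,290), within a few mm of the prediction. I'll move above it and look again.

Call:
arm_command(series=[{"linear": [0.008,-0.0434,0],"turn": 0},{"linear": [0.008,-0.0434,0],"turn": 0},{"linear": [0,0,0],"turn": 0},{"linear": [0,0,0],"turn": 0}])

```text
t: 2.55
ee_pos: [533.5, 51.7, 241.4]
orientation: [3.122, -0.35, -0.001]
ft_force: [-0.7, -1.1, -0.2]
width: 43.5
grasp_force: 0.0
```

```bash
python3 - <<'E'
from h import *
d=snap('wrist','w1.png'); o=ctrl.get_obs(); print(o['ee_pos'],o['orientation'],wproj(d,[533,52,190]),wproj(d,[564,45,190]),wproj(d,[501.5,59.4,190]),wproj(d,o['ee_pos']))
c=wproj(d,[533,52,190]).astype(int); x0,y0=max(c[0]-100,0),max(c[1]-75,0); print(x0,y0)
cv2.imwrite('pics/c3.png',cv2.resize(d['frame'][y0:y0+150,x0:x0+200],None,fx=4,fy=4,interpolation=cv2.INTER_CUBIC))
E
```

```text
[533.15632098  50.99609564 241.34850134] [ 3.12123887e+00 -3.52716018e-01 -1.49960140e-03] [310.98381201 271.21370573] [310.84916345 216.46699191] [310.65054684 321.05489499] [313.19099832 313.73967789]
210 196
```

View pics/c3.png

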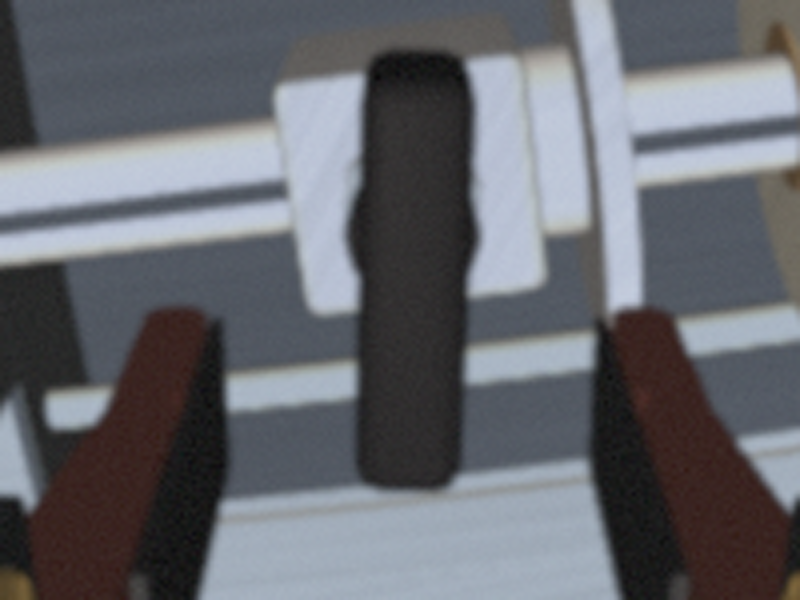

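```bash
python3 - <<'E'
from h import *
d=load('w1')
k=lambda x,y:watz(d,(x+.5)/4-.5+210,(y+.5)/4-.5+196,190)
a,b=k(417,83),k(409,486); print(a,b,(a+b)/2,np.linalg.norm(a-b),np.arctan2(*(a-b)[1::-1]))
E
```

```text
[563.68603205  43.39352557 190.        ] [503.98210605  58.08293226 190.        ] [533.83406905  50.73822892 190.        ] 61.48444883976177 -0.2412458199469423
```

Call:
arm_command(series=[{"linear": [0,0,0.02],"turn": 0.015},{"linear": [0,0,0.02],"turn": 0},{"linear": [0,0,0.015],"turn": 0},{"linear": [0,0,0.006],"turn": 0},{"linear": [0,0,0],"turn": 0}])

```text
t: 3.1
ee_pos: [532.8, 50.2, 180.1]
orientation: [3.118, -0.381, -0.003]
ft_force: [0.6, -0.9, 0.8]
width: 43.7
grasp_force: 0.0
```

Call:
arm_command(series=[{"linear": [0,0,0],"turn": 0},{"linear": [0,0,0],"turn": 0},{"linear": [0,0,0],"turn": 0},{"linear": [0,0,0],"turn": 0},{"linear": [0,0,0],"turn": 0},{"linear": [0,0,0],"turn": 0}], jaw=-1)

```text
t: 3.7
ee_pos: [534.0, 50.9, 181.3]
orientation: [3.118, -0.379, 0.002]
ft_force: [-1.1, -3.1, 5.7]
width: 19.7
grasp_force: 30.0
```

Width is 19.7 instead of 16, so the tips are probably on the hub below the bar. I'll regrip higher.

Call:
arm_command(series=[{"linear": [0,0,0],"turn": 0},{"linear": [0,0,0],"turn": 0},{"linear": [0,0,-0.006],"turn": 0},{"linear": [0,0,0],"turn": 0}], jaw=-0.3)

```text
t: 4.1
ee_pos: [534.1, 51.3, 187.3]
orientation: [-3.118, 0.379, -0.001]
ft_force: [0.2, 0.1, -0.1]
width: 30.6
grasp_force: 0.0
```

Call:
arm_command(series=[{"linear": [0,0,0],"turn": 0},{"linear": [0,0,0],"turn": 0},{"linear": [0,0,0],"turn": 0},{"linear": [0,0,0],"turn": 0},{"linear": [0,0,0],"turn": 0}], jaw=-1)

```text
t: 4.6
ee_pos: [533.5, 50.8, 186.6]
orientation: [3.118, -0.38, -0.0]
ft_force: [-0.8, -3.8, 0.4]
width: 15.6
grasp_force: 30.0
```

Call:
arm_command(series=[{"linear": [0,0,0],"turn": -0.11},{"linear": [0,0,0],"turn": -0.11},{"linear": [0,0,0],"turn": -0.11},{"linear": [0,0,0],"turn": -0.11},{"linear": [0,0,0],"turn": -0.11},{"linear": [0,0,0],"turn": -0.11},{"linear": [0,0,0],"turn": -0.11},{"linear": [0,0,0],"turn": -0.11},{"linear": [0,0,0],"turn": -0.11},{"linear": [0,0,0],"turn": -0.11}])

```text
t: 5.6
ee_pos: [533.1, 51.6, 186.0]
orientation: [-2.853, -1.311, 0.001]
ft_force: [-1.0, 2.6, -1.9]
width: 15.5
grasp_force: 30.0
```

Call:
arm_command(series=[{"linear": [0,0,0],"turn": -0.1},{"linear": [0,0,0],"turn": 0},{"linear": [0,0,0],"turn": 0}])

```text
t: 5.9
ee_pos: [533.1, 51.4, 186.1]
orientation: [-2.789, -1.444, 0.002]
ft_force: [-0.9, 2.2, -6.1]
width: 15.9
grasp_force: 30.0
```

```bash
python3 - <<'E'
from h import *
o=ctrl.get_obs(); print(o)
R=cv2.Rodrigues(o['orientation'])[0]; print(R[:,:2])
d=snap('wrist','w2.png')
cv2.imwrite('pics/c4.png',d['frame'])
E
```

```text
{'t': 5.9, 'qpos': array([7.36995447e-02, 3.68546311e-01, 1.86953105e+00, 3.66688702e-04,
       9.04780088e-01, 6.88620967e-01]), 'qvel': array([-1.63427484e-03,  2.86042851e-05,  7.86293413e-05, -1.84544374e-03,
        1.81182108e-03,  9.34203660e-04]), 'joint_torque': array([-1.12744622e+00, -4.98989081e+01, -2.54736847e+01, -1.48770777e-01,
       -3.18278081e-02,  9.47086187e-02]), 'ee_pos': array([533.09017571,  51.3762106 , 186.08683485]), 'orientation': array([-2.78904938e+00, -1.44430447e+00,  1.64816922e-03]), 'ft_force': array([-0.92938593,  2.20915614, -6.13347808]), 'moment': array([ 0.25777962, -0.10907215,  0.22115646]), 'grasp_force': 30.014909505844116, 'width': 15.880360631442901}
[[ 5.77079162e-01  8.16687208e-01]
 [ 8.16688008e-01 -5.77079422e-01]
 [-5.81365772e-04 -1.15964414e-03]]
```

View pics/c4.png

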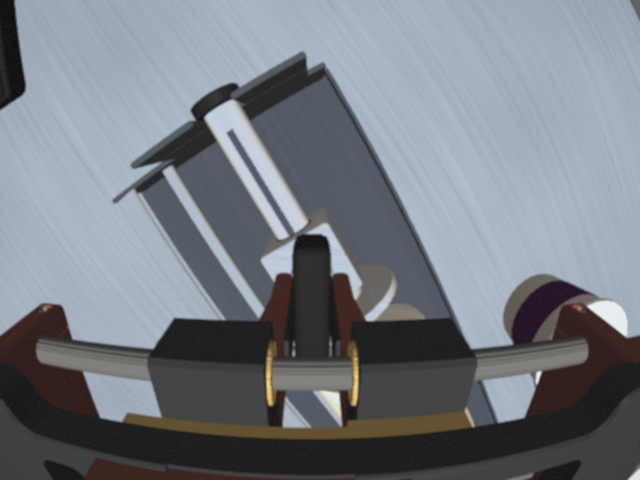

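Call:
arm_command(series=[{"linear": [-0.00432,0.00251,0],"turn": 0},{"linear": [-0.00432,0.00251,0],"turn": 0},{"linear": [-0.00432,0.00251,0],"turn": 0},{"linear": [-0.00432,0.00251,0],"turn": 0},{"linear": [-0.00432,0.00251,0],"turn": 0},{"linear": [-0.00432,0.00251,0],"turn": 0}])

```text
t: 6.55
ee_pos: [530.3, 20.7, 186.2]
orientation: [-2.788, -1.447, 0.002]
ft_force: [-2.6, 1.9, -11.9]
width: 15.5
grasp_force: 30.0
```

Call:
arm_command(series=[{"linear": [-0.00432,0.00251,0],"turn": 0},{"linear": [-0.00432,0.00251,0],"turn": 0},{"linear": [-0.00432,0.00251,0],"turn": 0},{"linear": [-0.00432,0.00251,0],"turn": 0},{"linear": [-0.00432,0.00251,0],"turn": 0},{"linear": [-0.00432,0.00251,0],"turn": 0}])

```text
t: 7.15
ee_pos: [527.5, -8.6, 186.2]
orientation: [-2.787, -1.446, 0.002]
ft_force: [-4.7, 5.2, -11.1]
width: 15.8
grasp_force: 30.0
```

Call:
arm_command(series=[{"linear": [-0.00175,0.00097,0],"turn": 0},{"linear": [-0.00175,0.00097,0],"turn": 0},{"linear": [-0.00088,0.00048,0],"turn": 0}])

```text
t: 7.45
ee_pos: [527.1, -13.6, 186.2]
orientation: [-2.787, -1.446, 0.002]
ft_force: [-2.8, 3.4, -13.7]
width: 16.1
grasp_force: 30.0
```

Call:
arm_command(series=[{"linear": [-0.00088,0.00048,0],"turn": 0},{"linear": [-0.00088,0.00048,0],"turn": 0}])

```text
t: 7.65
ee_pos: [526.9, -15.5, 186.2]
orientation: [-2.787, -1.447, 0.002]
ft_force: [-2.5, 4.6, -12.9]
width: 15.7
grasp_force: 30.0
```

Call:
arm_command(series=[{"linear": [-0.00088,0.00048,0],"turn": 0},{"linear": [-0.00088,0.00048,0],"turn": 0}])

```text
t: 7.85
ee_pos: [526.8, -16.4, 186.3]
orientation: [-2.786, -1.445, -0.0]
ft_force: [-2.3, 14.0, -11.7]
width: 15.7
grasp_force: 30.0
```

Call:
arm_command(series=[{"linear": [-0.00088,0.00048,0],"turn": 0}])

```text
t: 7.95
ee_pos: [526.8, -16.6, 186.3]
orientation: [-2.785, -1.444, -0.001]
ft_force: [-2.9, 17.8, -11.4]
width: 16.0
grasp_force: 30.0
```

Call:
arm_command(series=[{"linear": [-0.00088,0.00048,0],"turn": 0}])

```text
t: 8.05
ee_pos: [526.8, -16.9, 186.4]
orientation: [-2.785, -1.443, -0.002]
ft_force: [-2.6, 23.1, -12.1]
width: 15.9
grasp_force: 30.0
```

Call:
arm_command(series=[{"linear": [-0.00088,0.00048,0],"turn": 0}])

```text
t: 8.15
ee_pos: [526.7, -17.1, 186.4]
orientation: [-2.784, -1.442, -0.004]
ft_force: [-0.4, 27.0, -11.6]
width: 15.9
grasp_force: 30.0
```

Call:
arm_command(series=[{"linear": [0.0018,-0.001,0],"turn": 0},{"linear": [0.0018,-0.001,0],"turn": 0},{"linear": [0,0,0],"turn": 0},{"linear": [0,0,0],"turn": 0}])

```text
t: 8.55
ee_pos: [526.9, -16.0, 186.2]
orientation: [-2.787, -1.446, 0.001]
ft_force: [-2.3, 7.0, -13.3]
width: 16.1
grasp_force: 30.0
```

Call:
arm_command(series=[{"linear": [0.0009,-0.0005,0],"turn": 0},{"linear": [0,0,0],"turn": 0},{"linear": [0,0,0],"turn": 0}])

```text
t: 8.85
ee_pos: [526.9, -15.6, 186.2]
orientation: [-2.788, -1.447, 0.002]
ft_force: [-4.6, 1.2, -14.5]
width: 15.7
grasp_force: 30.0
```

Call:
arm_command(series=[{"linear": [0.00045,-0.00025,0],"turn": 0},{"linear": [0,0,0],"turn": 0},{"linear": [0,0,0],"turn": 0}])

```text
t: 9.15
ee_pos: [526.9, -15.4, 186.2]
orientation: [-2.788, -1.447, 0.003]
ft_force: [-4.7, -0.1, -15.2]
width: 15.7
grasp_force: 30.0
```

Call:
arm_command(series=[{"linear": [0.00045,-0.00025,0],"turn": 0},{"linear": [0,0,0],"turn": 0},{"linear": [0,0,0],"turn": 0}])

```text
t: 9.45
ee_pos: [527.0, -14.9, 186.2]
orientation: [-2.788, -1.448, 0.003]
ft_force: [-4.7, -0.1, -16.5]
width: 15.8
grasp_force: 30.0
```

Call:
arm_command(series=[{"linear": [0,0,0],"turn": 0.1},{"linear": [0,0,0],"turn": 0.1},{"linear": [0,0,0],"turn": 0.1},{"linear": [0,0,0],"turn": 0.1},{"linear": [0,0,0],"turn": 0.1}])

```text
t: 9.95
ee_pos: [527.4, -15.1, 186.3]
orientation: [3.06, 0.707, -0.002]
ft_force: [-4.6, -1.9, -16.6]
width: 15.5
grasp_force: 30.0
```

Call:
arm_command(series=[{"linear": [0,0,0],"turn": 0.1},{"linear": [0,0,0],"turn": 0.1},{"linear": [0,0,0],"turn": 0.1},{"linear": [0,0,0],"turn": 0.1},{"linear": [0,0,0],"turn": 0.1},{"linear": [0,0,0],"turn": 0}])

```text
t: 10.55
ee_pos: [527.5, -15.8, 186.6]
orientation: [3.139, -0.071, -0.001]
ft_force: [-4.4, -6.4, -14.3]
width: 15.8
grasp_force: 30.0
```

Call:
arm_command(series=[{"linear": [0,0,0],"turn": 0.1},{"linear": [0,0,0],"turn": 0.08},{"linear": [0,0,0],"turn": 0},{"linear": [0,0,0],"turn": 0}])

```text
t: 10.95
ee_pos: [527.5, -16.1, 186.7]
orientation: [3.12, -0.348, -0.001]
ft_force: [-4.8, -8.8, -12.1]
width: 15.8
grasp_force: 30.0
```

```bash
python3 - <<'E'
from h import *
o=ctrl.get_obs(); R=cv2.Rodrigues(o['orientation'])[0]; print(o['ee_pos'],np.arctan2(R[1,0],R[0,0]),o['moment'],o['ft_force'],o['qpos'][5])
E
```

```text
[527.46879353 -16.10334933 186.73178107] -0.22247661532571741 [-0.74605204  0.78143504 -0.04212933] [ -4.76728178  -8.7531819  -12.10855471] 1.7434138251820694
```

Call:
arm_command(series=[{"linear": [0,0,0],"turn": 0},{"linear": [0,0,0],"turn": 0},{"linear": [0,0,0],"turn": 0},{"linear": [0,0,-0.02],"turn": 0},{"linear": [0,0,-0.02],"turn": 0},{"linear": [0,0,0],"turn": 0}], jaw=-0.2)

```text
t: 11.55
ee_pos: [530.5, -14.5, 230.0]
orientation: [-3.122, 0.348, -0.012]
ft_force: [0.3, 0.1, 0.2]
width: 35.0
grasp_force: 0.0
```

```bash
python3 - <<'E'
from h import *
d=snap('wrist','w3.png'); o=ctrl.get_obs()
R=cv2.Rodrigues(d['rvec'])[0]; c=-R.T@np.ravel(d['tvec']); Rt=cv2.Rodrigues(o['orientation'])[0]
print('cam in tool',Rt.T@(c-o['ee_pos']),'axis in tool',Rt.T@R[2],o['ee_pos'],o['ft_force'])
cv2.imwrite('pics/c5.png',cv2.resize(d['frame'][150:330,220:460],None,fx=3.3,fy=3.3,interpolation=cv2.INTER_CUBIC))
E
```

```text
cam in tool [  78.2165181    -0.26329383 -145.92778613] axis in tool [-0.27763031  0.00154639  0.96068674] [529.54618433 -14.4248697  228.51487794] [-0.12656575  0.17664383 -0.63909891]
```

View pics/c5.png

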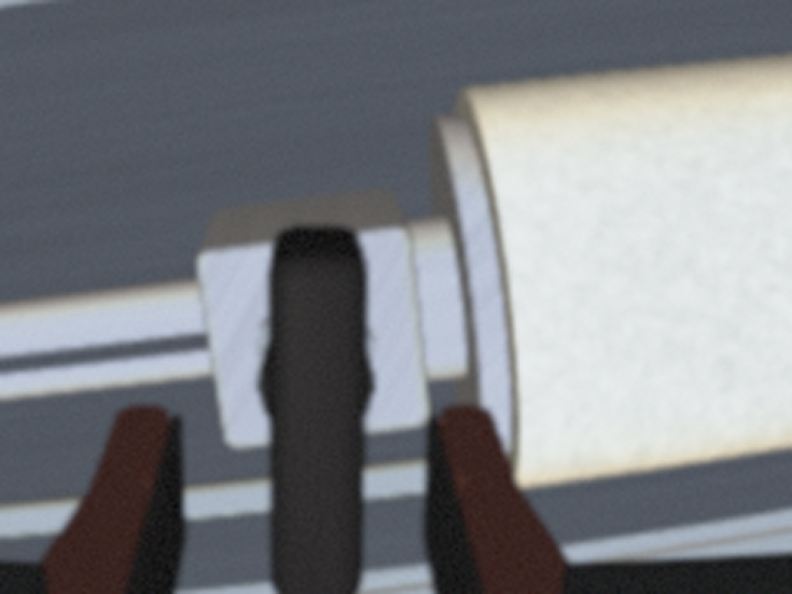

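Call:
arm_command(series=[{"linear": [0.0025,0.0186,0],"turn": 0},{"linear": [0.0025,0.0186,0],"turn": 0},{"linear": [0,0,0],"turn": -0.13},{"linear": [0,0,0],"turn": 0},{"linear": [0,0,0],"turn": 0}])

```text
t: 12.1
ee_pos: [524.4, -51.7, 226.2]
orientation: [-3.138, 0.15, 0.001]
ft_force: [-0.7, 0.0, -0.1]
width: 35.2
grasp_force: 0.0
```

```bash
python3 - <<'E'
from h import *
d=snap('wrist','w4.png'); o=ctrl.get_obs(); print(o['ee_pos'],o['orientation'])
cv2.imwrite('pics/c6.png',cv2.resize(d['frame'][190:310,240:400],None,fx=5,fy=5,interpolation=cv2.INTER_CUBIC))
E
```

```text
[524.41435878 -51.58162349 226.27246303] [-3.13798478e+00  1.48731957e-01  5.40204347e-04]
```

View pics/c6.png

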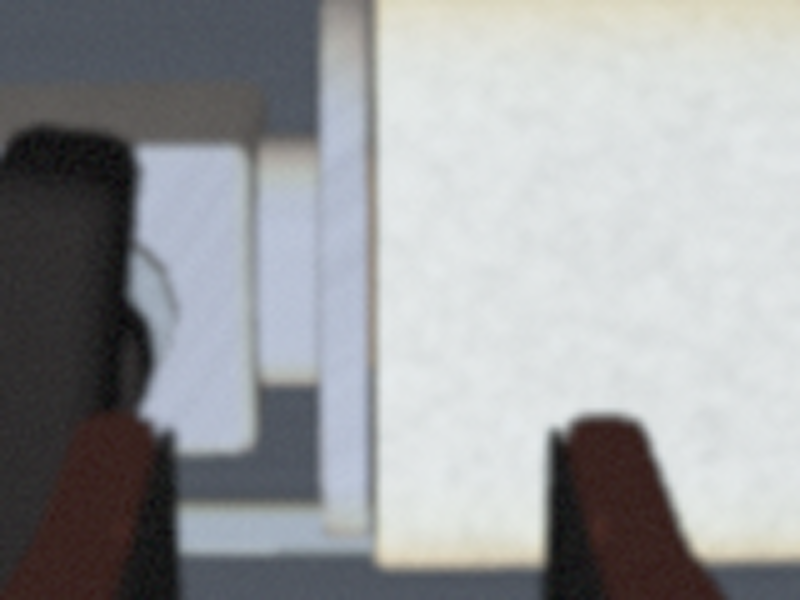

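```bash
python3 - <<'E'
from h import *
im=load('w4')['frame'].astype(int)
for r0,r1 in((198,216),(220,235),(240,258),(265,285)): print(im[r0:r1,300:322].mean(0).round().astype(int).sum(1).tolist())
print(im[225:250,308:320].mean(0).round().astype(int).tolist())
E
```

```text
[262, 261, 263, 338, 461, 537, 556, 555, 554, 554, 550, 543, 500, 424, 418, 542, 656, 679, 680, 680, 681, 680]
[555, 551, 538, 518, 537, 562, 571, 570, 571, 571, 572, 570, 541, 464, 425, 538, 658, 684, 686, 686, 687, 686]
[590, 588, 572, 542, 548, 568, 577, 579, 578, 576, 579, 579, 555, 481, 440, 541, 659, 681, 680, 680, 681, 681]
[288, 286, 288, 362, 487, 566, 589, 591, 591, 589, 591, 590, 557, 460, 402, 526, 656, 681, 681, 681, 681, 681]
[[207, 189, 180], [206, 189, 180], [207, 189, 181], [206, 189, 180], [195, 181, 175], [161, 157, 159], [137, 145, 152], [176, 180, 181], [220, 220, 216], [228, 228, 223], [229, 228, 224], [229, 228, 224]]
```

The gap is about 1 mm, the knob bar is back at its clamped angle, and the flange is locked. I'll retreat upwards and hand in.

Call:
arm_command(series=[{"linear": [0,0,-0.03],"turn": 0},{"linear": [0,0,-0.03],"turn": 0},{"linear": [0,0,0],"turn": 0},{"linear": [0,0,0],"turn": 0}])

```text
t: 12.55
ee_pos: [524.7, -51.5, 286.9]
orientation: [3.138, -0.146, 0.002]
ft_force: [0.8, -0.1, -0.5]
width: 35.2
grasp_force: 0.0
```

```bash
python3 -c "
from workcell import ctrl
print(ctrl.close_job())"
```

```text
the job is handed in; nothing more can be done
None
```

I handed the job in at about 12.6 s: the roll is home against the fixed flange, the sliding flange stands off it by about 1 mm (estimated from the wrist camera), and the knob is turned back to about its starting clamped angle; the gripper is clear and I touched none of the bystanders, but the hand-in gave no verdict.

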